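# Seat a lens barrel in a sprung V-block and hold it pressed

## Robot

A 6-joint arm with a two-finger parallel gripper is mounted at the origin on a cart in front of the work surface, level with it; the furniture and walls round the work are solid. World frame = base frame: x ahead of the robot, y to its left, z up, the work surface at z = 0. Lengths are in m, angles in rad, forces in N, time in s.
With the tool pointing down it reaches from about 0.35 to 0.775 m from the base axis. Payload 7.3 kg.
Tool frame: the origin (TCP) lies at the very end of the fingers, on their centre line; the grasp point (between the pads) lies 19 mm behind it (pinch_z is the distance from the TCP to the grasp point, in m); z points along the fingers, y is the line along which they close (so a half turn about z gives the same grasp; the last joint's range is limited). The gripper opens to 92 mm and grips with 3 to 60 N. Pads are 19 mm wide; open, the fingers measure 130 mm over their backs; the gripper's body (75 mm by 190 mm) begins 47 mm behind the grasp point.
Start: joints at [1.015, 0.342, 1.524, -0, 1.275, -0.146], TCP at [0.209, 0.482, 0.204] pointing down, gripper open.
Joint ranges: [-2.53, 2.53], [-0.77, 2.02], [0.04, 2.7], [-1, 4.14], [0.28, 2.66], [-3.11, 3.11]. Speed limits (rad/s): [2.57, 2.57, 3.14, 3.14, 3.14, 3.14].

## Interface

Orientations are given as [roll, pitch, yaw] about the fixed x, y, z axes, in that order (R = Rz(yaw) Ry(pitch) Rx(roll)).
In Python, from cell import * gives the robot as it stands.
- The arm moves only by the tool arm_command, never from a script. Its arguments are lists of equal length, an entry for each row: "fingers": the gripper command: -1 is fully open, 1 is shut, values between are in proportion; "travel": the shift along the tool's x, y, z in m, a list of three; "dr": the turn, a rotation vector about the tool's x, y, z in degrees, a list of three. In form: {"fingers": [fingers, ...], "travel": [[x, y, z], ...], "dr": [[wx, wy, wz], ...]}. A call has 1 to 8 rows; each row is the pose to reach, as a shift and turn from the pose commanded when the call began, along the tool's axes at that moment; what a row does not reach only later rows make up. A row lasts 1/12 s, in which the tool goes at most 41.7 mm and 7.16 degrees, less where a joint would pass 70% of its speed; a pose out of reach is approached as far as the arm can. A call with a gripper value outside its range is refused whole. The fingers move at their own pace and stop on an object; "squeeze" is the grip in N (left out, the last holds). Time passes only in rows, so rows that repeat a pose let the fingers close. It gives the time, the measured TCP pose, the force, the opening and the grip force at its end, in the units of the state.
- observe(): the state, without advancing time (a new reading comes with each control period).
- read_camera(name): name is "scene" or "side" or "wrist"; returns a dict with "color" (384x512x3 uint8, blue, green, red), "z_map" (384x512 float32, m along the optical axis (not along the pixel's ray), 0 where there is no reading), "fx", "fy", "cx", "cy" (pixels), "R" (3x3) and "t" (3): a world point X has camera coordinates R X + t. Camera axes: x right, y down, z forward; pixel columns grow to the right and rows downward; lengths in m; the calibration is good to about 2 mm. A picture is of the moment at which its call begins.
- hand_in(): hands the job in; it is judged then, once.
The state is a dict: "time": time; "qpos": joint angles; "qvel": joint speeds; "joint_efforts": joint torques, N m; "tool_pos": TCP position; "tool_rot": TCP orientation; "contact_force": force on the tool from outside, world axes, zero at the start; "torque": the same for the moment, N m; "opening": finger opening in m; "grip_force": force on a finger pad.
Only numpy, scipy, OpenCV 4.12 (cv2) and the standard library are available. Lean on these libraries where they do the work, as an engineer would, in place of code of your own. Each camera call takes 0.05 s, during which the arm holds its last target. There are 200 camera calls.

## Task

Lift the roof-shaped dust cover off the sprung V-block by its fin, hang it astride the horizontal bar, between the posts and along the bar, and let go of it. Then take the lens barrel from its rest, lay it along the V, centred lengthwise and lying on both faces, and press it straight down until the V has sunk about 5 mm, half of its spring travel; finish while still holding the barrel pressed down like that. Leave the tape roll, the small carton and the dropper bottle on the bench where they are.

Things in the scene. Friction and masses are not known exactly. Their poses are not given: they have to be found in the camera images.
- v_block: Base of the V-block: dark steel plate 80 x 124 x 12 mm fixed to the bench; origin at the centre of its underside, y along the V. Above it a sprung carriage with two steel saddles, each 24 mm long in y, centred 38 mm either side of the middle (gap of 52 mm for fingers), 60 mm wide, tops 60 mm above the bench. V 90 degrees, open upward, 36 mm wide at the top, apex at 42 mm; carriage plate in the gap at 32 mm.
- v_seat (a point): Where the barrel's centre lies when it rests in the V, centred, with the spring not pressed: 63.2 mm above the bench over the middle of the base. It belongs to the base and does not sink with the V. Axes as the V-block's: y along the V, z up.
- v_press (a joint): How far the sprung V has sunk, in m: 0 at the top, stop at 0.010. It does not move under the weight of cover or barrel; it begins to sink at about 4 N on it and takes 2 N more for each mm (about 14 N at 5 mm), springing back when let go. The V also floats up to 3 mm to either side in x on a soft spring (0.8 N per mm), so that it centres itself under a barrel laid in a little off.
- cover: Dust cover: a loose aluminium roof, two 3 mm sheets at 90 degrees, 104 mm long (its y axis, the ridge), 84 mm wide, eaves 40 mm below the ridge, black fin on the ridge; about 0.12 kg. Origin at the inner apex under the ridge; z up. At the start it sits on the saddles' outer edges, inner apex 90 mm above the bench, ridge along the V.
- cover_fin (a point): Point in the fin, 21 mm above the inner apex. The fin is 8 mm thick (the cover's x), 36 mm long (y); its top is 34 mm above the inner apex, its foot at the outer ridge 4 mm above the inner apex.
- cover_apex (a point): Inner apex of the cover's roof, at the middle of its length. When hung straight on the bar it lies 11 mm above the bar's axis.
- bar: Hanging bar: a horizontal steel bar 16 mm thick along its own y axis, its axis 110 mm above the bench, on a post at each end, 190 mm long; fixed. Origin on the bench below the middle of the bar.
- bar_mid (a point): Middle of the bar, on its axis, 110 mm above the bench. y along the bar, z up.
- rest: Barrel rest: a grey plastic plate 60 x 124 x 6 mm, fixed, origin at the centre of its underside. Low V saddles (48 mm wide, 14 mm long in y, tops 25 mm above the bench) stand 43 mm either side of the middle; the space between them, 72 mm long, is free for fingers down to the plate. y along the barrel.
- barrel: Lens barrel: a loose dark metal cylinder 30 mm in diameter, 110 mm long, with a ribbed band round its middle; about 0.2 kg. Origin at its centre, y along its axis; both ends are equal. At the start it lies on the rest, its axis 34 mm above the bench.
- barrel_center (a point): Centre of the lens barrel, on its axis half-way along.
- tape: Bystander: white roll of tape lying flat, 42 mm across, 22 mm high; origin at its underside.
- capillaries: Bystander: small carton 30 x 84 x 22 mm lying flat; origin at its underside.
- dropper: Bystander: small dropper bottle standing, 27 mm across, 63 mm high; origin at its underside.
Mind the look-alikes: they are no part of the job. Leave any blue look-alike of the cover alone.

How it is judged:
On the way, in this order (a step that is already met when the one before it is completed fails the run):
1. the cover hangs astride the bar, let go (x of cover_apex in the frame of bar_mid between -0.012 and 0.012 m and y of cover_apex in the frame of bar_mid between -0.045 and 0.045 m and z of cover_apex in the frame of bar_mid between 0.004 and 0.02 m and angle between the y axis of cover and the y axis of bar, either way round below 0.25 rad and angle between cover's own z axis and vertical below 0.6 rad and contact force between cover and bar above 0.4 N and contact force between cover and the fingers below 0.1 N and contact force between cover and the arm below 0.1 N and linear speed of cover below 0.03 m/s), for 0.3 s.
2. the barrel is lifted from its rest (height (world z) of barrel_center above 0.075 m and contact force between barrel and rest below 0.05 N), for 0.1 s.
3. the barrel is pressed into the V (all of step 1 and value of joint v_press between 0.003 and 0.008 m and (contact force between barrel and v_press_c2 above 1.5 N or contact force between barrel and v_press_c7 above 1.5 N) and (contact force between barrel and v_press_c4 above 1.5 N or contact force between barrel and v_press_c9 above 1.5 N) and contact force between barrel and the fingers above 2 N and angle between the y axis of barrel and the y axis of v_block, either way round below 0.04 rad and y of barrel_center in the frame of v_seat between -0.012 and 0.012 m and x of barrel_center in the frame of v_seat between -0.005 and 0.005 m and linear speed of barrel below 0.02 m/s), for 0.3 s.
At the end, for the whole second after the job is handed in: Cover hangs free on the bar: apex within 12 mm across and 45 mm along of its middle, ridge to 0.25 rad. Robot holds the barrel in the V: V sunk 3 to 8 mm, over 1.5 N on each side of the V, axis to 0.04 rad, centred to 12 mm along and 5 mm across, at rest (all of step 3); the arm keeps its last pose, push and grip.
It fails at once if the roll of tape is moved by more than 20 mm (distance of tape from where it was at the start of the episode above 0.02 m).
It fails at once if the capillary box is moved by more than 20 mm (distance of capillaries from where it was at the start of the episode above 0.02 m).
It fails at once if the dropper bottle is moved by more than 20 mm (distance of dropper from where it was at the start of the episode above 0.02 m).
It also fails if it takes over 67 s, if anything falls off the work surface, if the arm or the gripper's body presses on something with over 40 N, if the wrist force passes 120 N, or if a joint passes its speed limit or range.

## Working session

There is one attempt and no reset: what is moved stays moved. The work goes in short steps, Python scripts to look and compute and a tool call to move; the robot and the scene stay as the last step left them, time stands still between calls to the robot, and variables do not carry over. Pictures are saved under pics/ and viewed, at most 10 in all, crops included, and the job is handed in when it is done.

Besides the shell and the picture viewer there is one more tool, called after "Request:" as name(argument=value, ...) on one line, values as JSON. arm_command: Moves the arm, as the interface text tells. Its arguments: {"type":"object","properties":{"fingers":{"type":"array","items":{"type":"number"}},"travel":{"type":"array","items":{"type":"array","items":{"type":"number"}}},"dr":{"type":"array","items":{"type":"array","items":{"type":"number"}}},"squeeze":{"type":"number"}},"required":["fingers","travel","dr"]}

```bash
mkdir -p pics; cat > h.py <<'E'
from cell import *
import numpy as np, cv2
def world(c,u,v):
    z=c['z_map'][v,u]; p=np.stack([(u-c['cx'])/c['fx']*z,(v-c['cy'])/c['fy']*z,z],-1)
    return (p-c['t'])@c['R']
def cloud(c):
    v,u=np.mgrid[:384,:512]; return world(c,u,v)
def ray(c,u,v,h):
    d=c['R'].T@np.array([(u-c['cx'])/c['fx'],(v-c['cy'])/c['fy'],1]); o=-c['R'].T@c['t']
    return o+d*(h-o[2])/d[2]
E
python3 - <<'E'
from h import *
ims=[]
for n in ['scene','side']:
    c=read_camera(n); np.save(f'pics/{n}.npy',c,allow_pickle=True); ims.append(c['color']); print(n,-c['R'].T@c['t'],c['R'][2])
cv2.imwrite('pics/a.png',cv2.resize(ims[0],(800,600)));cv2.imwrite('pics/b.png',cv2.resize(ims[1],(800,600)))
print(observe())
E
```

```text
scene [-0.6152779  -0.98569196  0.87309633] [ 0.71246737  0.49169305 -0.50062779]
side [ 0.3890464  -1.58241758  0.69846504] [ 0.08856307  0.91312312 -0.39794817]
{'time': 0.1, 'qpos': array([ 1.01502180e+00,  3.42633172e-01,  1.52485566e+00,  1.39040562e-05,
        1.27539286e+00, -1.45989219e-01]), 'qvel': array([-0.00044945,  0.00053014, -0.00246106, -0.00014276, -0.00134291,
       -0.00020035]), 'joint_efforts': array([ 1.52310378e-03, -4.32004273e+01, -2.44692600e+01,  7.18910107e-02,
        5.26628271e-02, -5.62435287e-05]), 'tool_pos': array([0.20894514, 0.48123786, 0.20304777]), 'tool_rot': array([-3.14031927e+00, -2.00672488e-04,  2.73180316e+00]), 'contact_force': array([-0.07165076,  0.16048328, -0.34951578]), 'torque': array([ 0.00740154,  0.02562464, -0.01505337]), 'grip_force': 0.0, 'opening': 0.09188716213349901}
```

View pics/a.png

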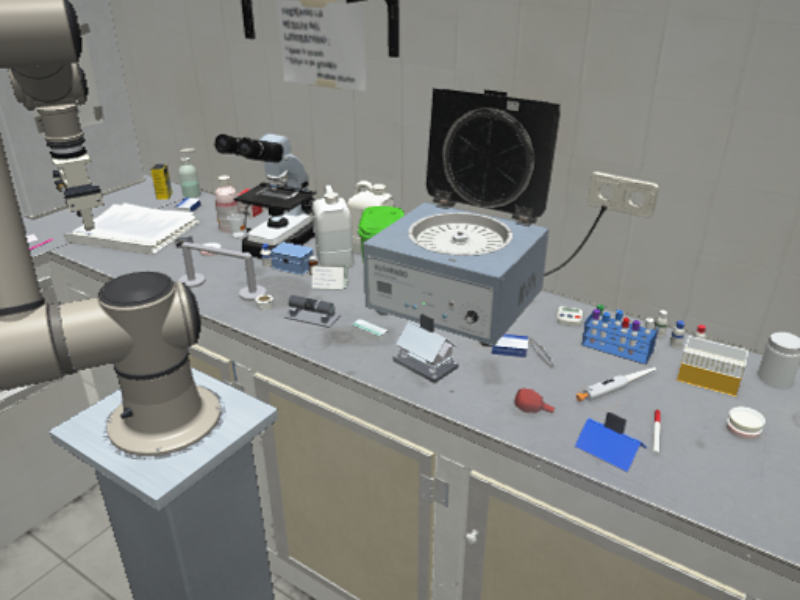

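View pics/b.png

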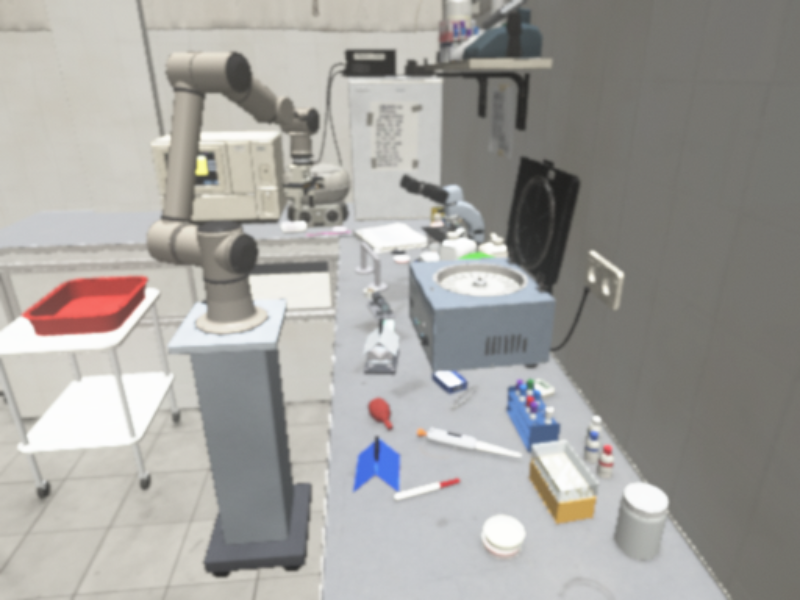

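Candidates in the scene view (800x600 px):
- **Cover:** the silver roof with black fin at (427,345) matches the description, and I choose it. The blue roof at (610,440) is the look-alike.
- **Barrel:** the dark cylinder on a plate at (312,305). The marker at (657,430) and the pipette at (620,383) are not it.
- **Bar:** on posts at (185,260) and (252,275).
- **Side view:** the cover is at (380,350) and the bar at (370,250).

```bash
python3 - <<'E'
from h import *
c=np.load('pics/scene.npy',allow_pickle=True).item()
P=cloud(c)
ok=(c['z_map']>0)
def blob(name,x0,x1,y0,y1,zl,zh,extra=None):
    m=np.zeros((384,512),bool); m[int(y0*.64):int(y1*.64),int(x0*.64):int(x1*.64)]=1
    m&=ok&(P[...,2]>zl)&(P[...,2]<zh)
    if extra is not None: m&=extra
    p=P[m]; 
    if len(p)<3: print(name,len(p));return
    q=p[:,:2]-p[:,:2].mean(0); w,V=np.linalg.eigh(q.T@q)
    d=V[:,1]; print(name,len(p),'mean',p.mean(0).round(3),'min',p.min(0).round(3),'max',p.max(0).round(3),'dir deg',np.degrees(np.arctan2(d[1],d[0])).round(1))
dark=c['color'].max(-1)<70
blob('fin',410,445,310,340,.09,.14,dark)
blob('cover',385,465,310,380,.06,.1)
blob('bar',172,270,232,280,.095,.13)
blob('barrel',280,345,285,330,.03,.06)
blob('bench',350,420,350,420,-.05,.02)
blob('tape?',252,275,290,310,.008,.04)
blob('cap?',350,390,315,336,.008,.04)
blob('drop?',258,275,245,268,.02,.08)
cv2.imwrite('pics/c.png',cv2.resize(c['color'][130:250,100:310],(800,457),interpolation=cv2.INTER_CUBIC))
E
```

```text
fin 63 mean [ 0.439 -0.327  0.11 ] min [ 0.435 -0.344  0.094] max [ 0.447 -0.312  0.124] dir deg 81.1
cover 503 mean [ 0.459 -0.325  0.075] min [ 0.401 -0.382  0.06 ] max [ 0.559 -0.252  0.1  ] dir deg -170.6
bar 195 mean [0.434 0.301 0.11 ] min [0.404 0.203 0.095] max [0.464 0.406 0.12 ] dir deg 103.2
barrel 182 mean [0.451 0.007 0.041] min [ 0.43  -0.045  0.03 ] max [0.483 0.067 0.05 ] dir deg 103.5
bench 1467 mean [ 0.358 -0.279 -0.005] min [ 0.308 -0.391 -0.036] max [ 0.459 -0.156  0.02 ] dir deg 65.7
tape? 96 mean [0.436 0.158 0.015] min [0.408 0.119 0.008] max [0.477 0.213 0.024] dir deg 61.9
cap? 146 mean [ 0.467 -0.152  0.019] min [ 0.45  -0.196  0.008] max [ 0.488 -0.109  0.026] dir deg 90.7
drop? 99 mean [0.608 0.305 0.039] min [0.585 0.265 0.021] max [0.649 0.357 0.064] dir deg 59.8
```

View pics/c.png

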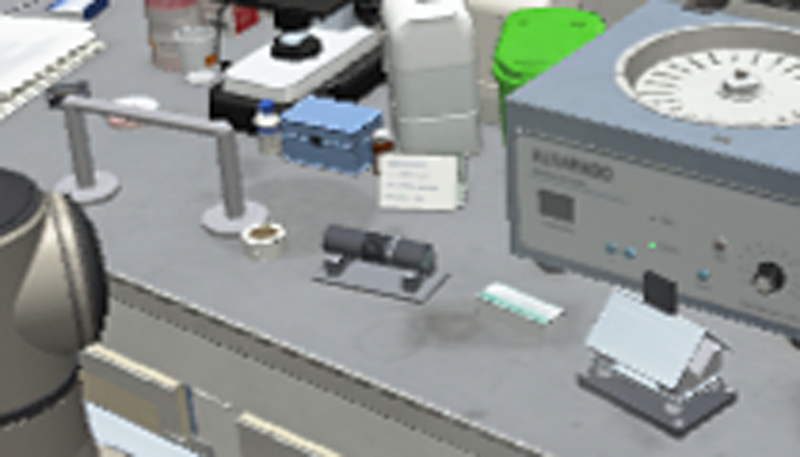

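The crop shows the silver roof with its black fin at (660,330), sitting on the steel V-block. That is the right cover. I'll move over it by way of a point further out.

Request:
arm_command(fingers=[-1,-1,-1,-1,-1,-1,-1,-1], travel=[[-0.33,-0.16,-0.05],[-0.33,-0.16,-0.05],[-0.33,-0.16,-0.05],[-0.33,-0.16,-0.05],[-0.33,-0.16,-0.05],[-0.33,-0.16,-0.05],[-0.33,-0.16,-0.05],[-0.33,-0.16,-0.05]], dr=[[0,0,7],[0,0,14],[0,0,21],[0,0,28],[0,0,35],[0,0,42],[0,0,49],[0,0,56]])

```text
time: 0.77
tool_pos: [0.4251, 0.2292, 0.2488]
tool_rot: [-3.141, -0.0, 1.748]
contact_force: [0.7, 0.3, -0.9]
opening: 0.0916
grip_force: 0.0
```

```bash
cat >> h.py <<'E'
from scipy.spatial.transform import Rotation as Ro
def go(p,yawdeg):
    s=observe(); R=Ro.from_euler('xyz',s['tool_rot']).as_matrix()
    T=Ro.from_euler('xyz',[np.pi,0,np.radians(yawdeg)]).as_matrix()
    print('pos',s['tool_pos'].round(4),'yaw',np.degrees(s['tool_rot']).round(2),'F',s['contact_force'].round(2),'t',s['time'],'open',round(s['opening'],4))
    print('travel',(R.T@(np.array(p)-s['tool_pos'])).round(4),'dr',Ro.from_matrix(R.T@T).as_rotvec(degrees=True).round(2))
E
python3 -c "
from h import *
go([.44,-.27,.27],90)"
```

```text
pos [0.4251 0.2292 0.2488] yaw [-1.7998e+02 -1.0000e-02  1.0018e+02] F [ 0.69  0.26 -0.93] t 0.7667 open 0.0916
travel [-0.4939 -0.0735 -0.0212] dr [-0.02 -0.   10.18]
```

Request:
arm_command(fingers=[-1,-1,-1,-1,-1,-1,-1,-1], travel=[[-0.3,-0.04,-0.02],[-0.3,-0.04,-0.02],[-0.3,-0.04,-0.02],[-0.3,-0.04,-0.02],[-0.3,-0.04,-0.02],[-0.3,-0.04,-0.02],[-0.3,-0.04,-0.02],[-0.3,-0.04,-0.02]], dr=[[0,0,7],[0,0,10],[0,0,10],[0,0,10],[0,0,10],[0,0,10],[0,0,10],[0,0,10]])

```text
time: 1.43
tool_pos: [0.4397, -0.0761, 0.2687]
tool_rot: [3.142, 0.002, 1.576]
contact_force: [-0.4, -0.3, 0.4]
opening: 0.0917
grip_force: 0.0
```

```bash
python3 -c "
from h import *
go([.44,-.27,.27],90)
c=read_camera('wrist'); np.save('pics/w0.npy',c,allow_pickle=True)
print(-c['R'].T@c['t'],c['R'])
"
```

```text
pos [ 0.4397 -0.0761  0.2687] yaw [1.800e+02 1.100e-01 9.028e+01] F [-0.36 -0.26  0.36] t 1.4333 open 0.0917
travel [-0.1939 -0.0007 -0.001 ] dr [0.   0.11 0.28]
[ 0.43883272 -0.010702    0.4502058 ] [[ 9.99989703e-01  4.41379506e-03 -1.05460061e-03]
 [ 4.53730039e-03 -9.68271007e-01  2.49861301e-01]
 [ 8.16973794e-05 -2.49863513e-01 -9.68281064e-01]]
```

Request:
arm_command(fingers=[-1,-1,-1,-1,-1,-1], travel=[[-0.19,0,0],[-0.19,0,0],[-0.19,0,0],[-0.19,0,0],[-0.19,0,0],[-0.19,0,0]], dr=[[0,0,0],[0,0,0],[0,0,0],[0,0,0],[0,0,0],[0,0,0]])

```text
time: 1.98
tool_pos: [0.4413, -0.2646, 0.2675]
tool_rot: [-3.14, 0.0, 1.576]
contact_force: [-0.8, -0.5, -0.1]
opening: 0.0918
grip_force: 0.0
```

```bash
python3 -c "
from h import *
go([.44,-.33,.2],90)
c=read_camera('wrist'); np.save('pics/w1.npy',c,allow_pickle=True)
a=np.load('pics/w0.npy',allow_pickle=True).item()
cv2.imwrite('pics/d.png',np.hstack([cv2.resize(x['color'],(400,300),interpolation=cv2.INTER_AREA) for x in (a,c)]))
P=cloud(c); ok=c['z_map']>0
def st(n,m):
    m=m.astype(np.uint8); p=P[m>0]; r=cv2.minAreaRect((p[:,:2]*1000).astype(np.float32)); print(n,len(p),p.mean(0).round(4),r)
near=ok&(abs(P[...,0]-.44)<.08)&(abs(P[...,1]+.33)<.1)
st('fin',near&(P[...,2]>.112)&(P[...,2]<.135))
st('roof',near&(P[...,2]>.055)&(P[...,2]<.1))
print(np.percentile(P[near][:,2],[1,50,99]))
P=cloud(a); ok=a['z_map']>0
st('barrel',ok&(P[...,2]>.035)&(P[...,2]<.055)&(abs(P[...,0]-.45)<.06)&(abs(P[...,1])<.08))
"
```

```text
pos [ 0.4413 -0.2646  0.2675] yaw [-179.93    0.     90.3 ] F [-0.78 -0.5  -0.14] t 1.9833 open 0.0918
travel [-0.0654 -0.0016  0.0675] dr [-0.07  0.    0.3 ]
fin 234 [ 0.4419 -0.3251  0.1232] ((441.8490905761719, -327.2508850097656), (35.552818298339844, 8.03764820098877), 81.21768188476562)
roof 3780 [ 0.441  -0.3177  0.0736] ((441.88714599609375, -327.1401062011719), (104.22514343261719, 81.33812713623047), 80.92621612548828)
[-3.03864734e-04  3.80997134e-01  4.07735379e-01]
barrel 2098 [0.4558 0.0152 0.0463] ((456.69940185546875, 13.533584594726562), (29.860477447509766, 110.08309173583984), 12.529786109924316)
```

View pics/d.png

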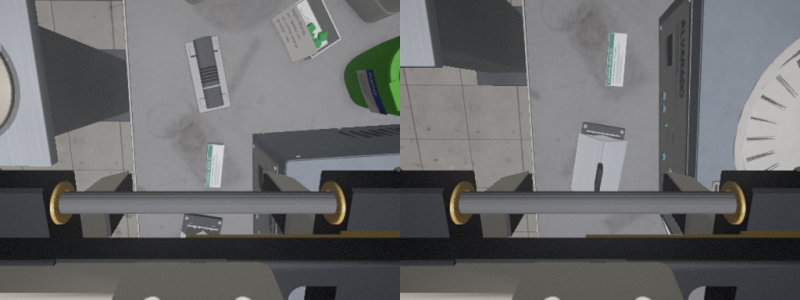

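The wrist view shows the cover at (598,160) and the barrel at (208,70, left half). The cover centre is (0.4418, -0.3272) with its ridge at 81°. The barrel is at (0.4567, 0.0135), axis at 102.5°. Next I check clearance to the centrifuge for the 190 mm gripper body.

```bash
python3 -c "
from h import *
for n in ['scene','w1']:
    c=np.load(f'pics/{n}.npy',allow_pickle=True).item(); P=cloud(c); ok=c['z_map']>0
    for y0,y1 in [(-.45,-.38),(-.38,-.3),(-.3,-.22),(-.05,.05),(.05,.2),(.2,.4)]:
        m=ok&(P[...,1]>y0)&(P[...,1]<y1)&(P[...,2]>.14)&(P[...,2]<.3)&(P[...,0]>.49)&(P[...,0]<1)
        if n=='w1': m[190:]=False
        if m.sum()>20: print(n,y0,np.percentile(P[m],[.5,2,10],axis=0)[:,0].round(3), P[m][:,2].max().round(3))
go([.442,-.327,.16],81)
c=np.load('pics/scene.npy',allow_pickle=True).item(); P=cloud(c)
m=(c['z_map']>0)&(P[...,2]>.106)&(P[...,2]<.125)&(P[...,0]>.38)&(P[...,0]<.5)&(P[...,1]>.18)&(P[...,1]<.42)
print(cv2.minAreaRect((P[m][:,:2]*1000).astype(np.float32)))
"
```

```text
scene -0.45 [0.555 0.557 0.564] 0.3
scene -0.38 [0.549 0.552 0.556] 0.3
scene -0.3 [0.543 0.546 0.55 ] 0.3
scene -0.05 [0.687 0.694 0.714] 0.3
scene 0.05 [0.665 0.672 0.693] 0.3
scene 0.2 [0.65  0.661 0.7  ] 0.3
w1 -0.3 [0.545 0.546 0.548] 0.2
pos [ 0.4413 -0.2622  0.2676] yaw [-1.7993e+02 -8.0000e-02  9.0360e+01] F [ 0.63  0.2  -0.43] t 2.0333 open 0.0917
travel [-0.065   0.0004  0.1075] dr [-0.08 -0.08  9.36]
((434.0391845703125, 304.00006103515625), (20.925514221191406, 206.13278198242188), 12.647360801696777)
```

The clearance crosswise is only about 5 mm. So I'll grip the fin along its length (yaw 171°), with the gripper body parallel to the centrifuge front.

Request:
arm_command(fingers=[-1,-1,-1,-1,-1,-1,-1,-1], travel=[[-0.065,0,0],[-0.065,0,0],[-0.065,0,0],[-0.065,0,0],[-0.065,0,0],[-0.065,0,0],[-0.065,0,0],[-0.065,0,0]], dr=[[0,0,-7],[0,0,-14],[0,0,-21],[0,0,-28],[0,0,-35],[0,0,-42],[0,0,-49],[0,0,-56]])

```text
time: 2.7
tool_pos: [0.4428, -0.3239, 0.2685]
tool_rot: [3.141, -0.001, 2.565]
contact_force: [-0.7, -0.9, -0.5]
opening: 0.0919
grip_force: 0.0
```

Request:
arm_command(fingers=[-1,-1,-1,-1,-1,-1], travel=[[0,0,0.02],[0,0,0.04],[0,0,0.06],[0,0,0.08],[0,0,0.08],[0,0,0.08]], dr=[[0,0,-7],[0,0,-14],[0,0,-21],[0,0,-24.5],[0,0,-24.5],[0,0,-24.5]])

```text
time: 3.2
tool_pos: [0.4423, -0.3242, 0.1883]
tool_rot: [3.14, -0.002, 2.984]
contact_force: [-0.0, 0.4, 0.3]
opening: 0.0914
grip_force: 0.0
```

```bash
python3 -c "
from h import *
go([.4418,-.3272,.099],171)"
```

```text
pos [ 0.4423 -0.3242  0.1883] yaw [ 1.7989e+02 -1.0000e-01  1.7099e+02] F [-0.02  0.37  0.34] t 3.2 open 0.0914
travel [-0.0001 -0.0032  0.0893] dr [ 0.11 -0.1  -0.01]
```

Request:
arm_command(fingers=[-1,-1,-1,-1,-1,-1], travel=[[0,-0.003,0.02],[0,-0.003,0.04],[0,-0.003,0.06],[0,-0.003,0.08],[0,-0.003,0.089],[0,-0.003,0.089]], dr=[[0,0,0],[0,0,0],[0,0,0],[0,0,0],[0,0,0],[0,0,0]])

```text
time: 3.7
tool_pos: [0.4415, -0.3282, 0.099]
tool_rot: [3.14, -0.002, 2.984]
contact_force: [0.0, -0.6, 0.3]
opening: 0.0921
grip_force: 0.0
```

Request:
arm_command(fingers=[1,1,1,1,1,1,1,1], travel=[[0,0,0],[0,0,0],[0,0,0],[0,0,0],[0,0,0],[0,0,0],[0,0,0],[0,0,0]], dr=[[0,0,0],[0,0,0],[0,0,0],[0,0,0],[0,0,0],[0,0,0],[0,0,0],[0,0,0]], squeeze=25)

```text
time: 4.37
tool_pos: [0.4416, -0.3292, 0.0997]
tool_rot: [3.142, 0.0, 2.985]
contact_force: [0.2, -0.3, 0.5]
opening: 0.0435
grip_force: 0.0
```

Request:
arm_command(fingers=[1,1,1,1,1,1], travel=[[0,0,0],[0,0,0],[0,0,0],[0,0,0],[0,0,0],[0,0,0]], dr=[[0,0,0],[0,0,0],[0,0,0],[0,0,0],[0,0,0],[0,0,0]])

```text
time: 4.87
tool_pos: [0.4427, -0.3284, 0.101]
tool_rot: [3.141, 0.002, 2.985]
contact_force: [0.7, 6.9, 12.6]
opening: 0.0036
grip_force: 23.3
```

Request:
arm_command(fingers=[1,1,1,1,1,1,1,1], travel=[[0,0,-0.015],[0,0,-0.03],[0,0,-0.05],[0,0,-0.07],[0,0,-0.1],[0,0,-0.13],[0,0,-0.15],[0,0,-0.15]], dr=[[0,0,0],[0,0,0],[0,0,0],[0,0,0],[0,0,0],[0,0,0],[0,0,0],[0,0,0]])

```text
time: 5.53
tool_pos: [0.4431, -0.3309, 0.2545]
tool_rot: [-3.136, 0.007, 2.985]
contact_force: [0.2, 0.5, 0.7]
opening: 0.0003
grip_force: 0.0
```

```bash
python3 -c "
from h import *
go([.434,.15,.25],180+12.6)
print(observe()['grip_force'])
c=read_camera('scene'); cv2.imwrite('pics/e.png',cv2.resize(c['color'][130:260,180:350],(640,490)))"
```

```text
pos [ 0.4431 -0.3309  0.2545] yaw [-179.69    0.41  171.02] F [0.2  0.5  0.66] t 5.5333 open 0.0003
travel [0.0841 0.4736 0.0013] dr [ -0.38   0.34 -21.58]
0.0
```

View pics/e.png

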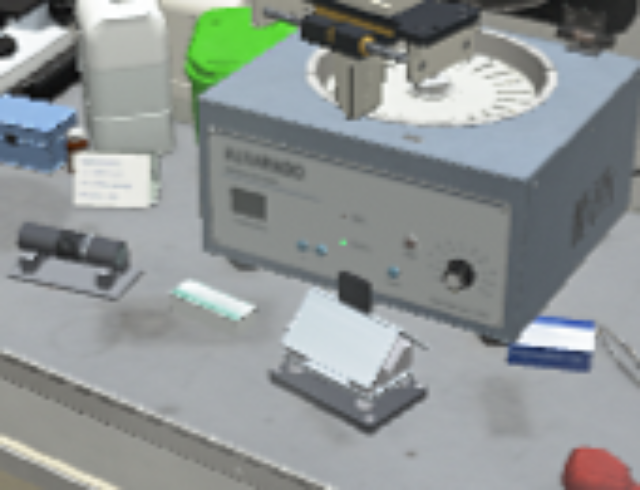

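The grip slipped off. The picture shows the cover still on the V-block at (350,335) and the gripper empty above it. I'll re-measure from the wrist camera and grip across the thickness this time.

Request:
arm_command(fingers=[-1,-1,-1,-1,-1,-1,-1,-1], travel=[[0,0.06,-0.02],[0,0.06,-0.02],[0,0.06,-0.02],[0,0.06,-0.02],[0,0.06,-0.02],[0,0.06,-0.02],[0,0.06,-0.02],[0,0.06,-0.02]], dr=[[0,0,7],[0,0,14],[0,0,21],[0,0,28],[0,0,35],[0,0,42],[0,0,49],[0,0,56]])

```text
time: 6.25
tool_pos: [0.4505, -0.2697, 0.268]
tool_rot: [-3.14, -0.002, 2.001]
contact_force: [0.8, -0.4, 0.3]
opening: 0.0492
grip_force: 0.0
```

Request:
arm_command(fingers=[-1,-1,-1,-1,-1,-1,-1,-1], travel=[[0,0,0],[0,0,0],[0,0,0],[0,0,0],[0,0,0],[0,0,0],[0,0,0],[0,0,0]], dr=[[0,0,7],[0,0,14],[0,0,21],[0,0,28],[0,0,34],[0,0,34],[0,0,34],[0,0,34]])

```text
time: 6.92
tool_pos: [0.4507, -0.2698, 0.2688]
tool_rot: [-3.14, -0.001, 1.417]
contact_force: [0.5, 0.8, -0.2]
opening: 0.0916
grip_force: 0.0
```

```bash
cat >m.py <<'E'
from h import *
c=read_camera('wrist'); np.save('pics/w2.npy',c,allow_pickle=True)
P=cloud(c); ok=c['z_map']>0
def st(n,m):
    p=P[m]
    if len(p)<5: print(n,len(p)); return
    r=cv2.minAreaRect((p[:,:2]*1000).astype(np.float32)); print(n,len(p),p.mean(0).round(4),p[:,2].min().round(4),p[:,2].max().round(4),np.round(r[0],1),np.round(r[1],1),round(r[2],1))
near=ok&(abs(P[...,0]-.44)<.08)&(abs(P[...,1]+.33)<.1)
st('fin',near&(P[...,2]>.112)&(P[...,2]<.14))
st('fintop',near&(P[...,2]>.1215)&(P[...,2]<.14))
st('roof',near&(P[...,2]>.045)&(P[...,2]<.1))
st('ridge',near&(P[...,2]>.085)&(P[...,2]<.1))
st('base',near&(P[...,2]>.008)&(P[...,2]<.017))
E
python3 -c "
from m import *
go([.442,-.327,.16],81)
cv2.imwrite('pics/f.png',c['color'])"
```

```text
fin 211 [ 0.4397 -0.3306  0.1237] 0.1121 0.1261 [ 439.4 -332. ] [34.   6.9] 81.2
fintop 195 [ 0.4395 -0.3318  0.1242] 0.1219 0.1261 [ 439.4 -332.1] [33.8  6.9] 81.2
roof 4222 [ 0.4427 -0.32    0.0712] 0.045 0.1 [ 441.3 -328. ] [106.2  83.3] 81.1
ridge 726 [ 0.4431 -0.3168  0.0889] 0.085 0.1 [ 442.5 -324. ] [84.8 21.4] 80.8
base 598 [ 0.4501 -0.2723  0.0126] 0.009 0.0168 [ 449.5 -277.6] [27.6 79.9] 80.4
pos [ 0.4508 -0.2699  0.2691] yaw [-1.7995e+02 -3.0000e-02  8.1160e+01] F [-0.25 -0.41 -0.27] t 6.9667 open 0.0919
travel [-0.0578  0.0002  0.109 ] dr [-0.05 -0.03  0.16]
```

View pics/f.png

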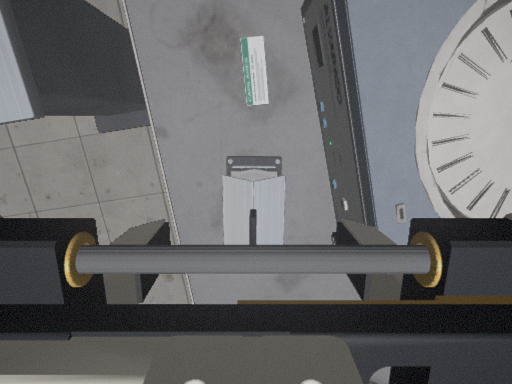

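The fin stands at (252,228) in the wrist view, still on the ridge. The cover has shifted a few mm along the V. I'll go down crosswise at yaw 81° and watch the force near the centrifuge.

Request:
arm_command(fingers=[-1,-1,-1,-1,-1,-1], travel=[[-0.04,0,0.02],[-0.061,-0.001,0.05],[-0.061,-0.001,0.08],[-0.061,-0.001,0.11],[-0.061,-0.001,0.12],[-0.061,-0.001,0.12]], dr=[[0,0,0],[0,0,0],[0,0,0],[0,0,0],[0,0,0],[0,0,0]])

```text
time: 7.47
tool_pos: [0.4392, -0.3288, 0.147]
tool_rot: [-3.137, -0.004, 1.415]
contact_force: [1.0, -0.5, 0.1]
opening: 0.092
grip_force: 0.0
```

```bash
python3 -c "
from h import *
go([.4405,-.330,.1],81)
c=read_camera('side'); cv2.imwrite('pics/g.png',cv2.resize(c['color'][140:260,190:370],(780,520)))"
```

```text
pos [ 0.4392 -0.3288  0.147 ] yaw [-179.73   -0.21   81.08] F [ 0.98 -0.53  0.07] t 7.4667 open 0.092
travel [-0.0011  0.0017  0.047 ] dr [-0.27 -0.21  0.08]
```

View pics/g.png

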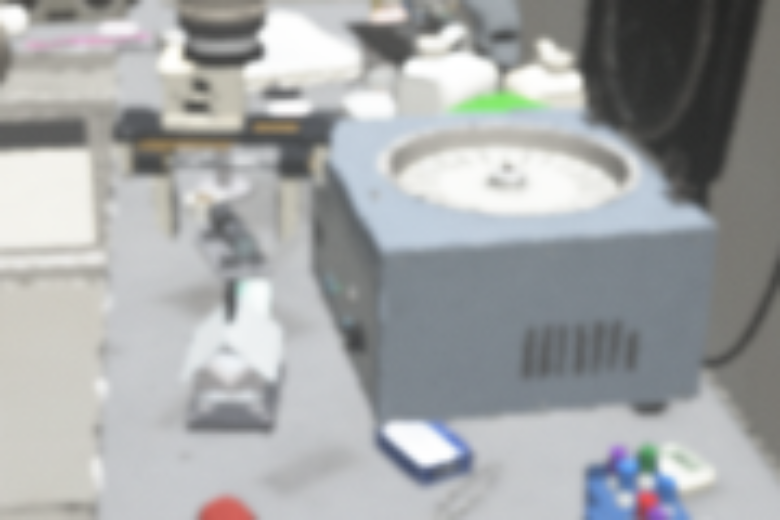

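```bash
python3 -c "
from h import *
for n in ['side','scene']:
    c=read_camera(n)
    for X in [(.4392,-.3288,.147),(.4405,-.33,.124),(.4405,-.33,.094),(.4418,-.3272,0)]:
        p=c['R']@np.array(X)+c['t']; u,v=c['fx']*p[0]/p[2]+c['cx'],c['fy']*p[1]/p[2]+c['cy']; print(n,u.round(1),v.round(1), 'crop',((u-190)*4.333).round(),((v-140)*4.333).round())
    P=cloud(c); g=c['color'].max(-1)<60
    m=(c['z_map']>0)&(abs(P[...,0]-.44)<.02)&(abs(P[...,1]+.33)<.06)&(P[...,2]>.1)&(P[...,2]<.13)
    print(n,m.sum(),P[m].mean(0).round(4),P[m].min(0).round(4),P[m].max(0).round(4))
    m=(c['z_map']>0)&(abs(P[...,0]-.44)<.08)&(abs(P[...,1]+.33)<.1)&(P[...,2]>.14)&(P[...,2]<.17)
    print('fingers',m.sum(),P[m].mean(0).round(4),P[m].min(0).round(4),P[m].max(0).round(4))
"

```

```text
side 242.1 199.4 crop 226.0 257.0
side 242.6 204.8 crop 228.0 281.0
side 242.8 211.7 crop 229.0 311.0
side 243.6 232.1 crop 232.0 399.0
side 25 [ 0.4414 -0.3444  0.1155] [ 0.4366 -0.3547  0.1001] [ 0.4465 -0.3232  0.1254]<string>:11: RuntimeWarning: Mean of empty slice.
  ret = um.true_divide(
Traceback (most recent call last):
ValueError: zero-size array to reduction operation minimum which has no identity
```

```bash
python3 -c "
from h import *
for n in ['side','scene']:
    c=read_camera(n); P=cloud(c)
    for s in (-1,1):
        m=(c['z_map']>0)&(abs(P[...,0]-.44-s*.056)<.025)&(abs(P[...,1]+.33)<.05)&(P[...,2]>.1)&(P[...,2]<.21)
        if m.sum(): print(n,s,m.sum(),P[m].mean(0).round(4),np.percentile(P[m],2,axis=0).round(4),P[m].min(0).round(4),P[m].max(0).round(4))
print(observe()['tool_pos'])
"

```

```text
side -1 44 [ 0.39   -0.3306  0.1939] [ 0.3788 -0.3393  0.1761] [ 0.3786 -0.3395  0.1742] [ 0.3987 -0.3136  0.2081]
side 1 36 [ 0.4953 -0.3502  0.1954] [ 0.4885 -0.3547  0.1761] [ 0.4883 -0.3552  0.1755] [ 0.5052 -0.3394  0.2098]
scene -1 62 [ 0.3819 -0.3264  0.1953] [ 0.3749 -0.3355  0.1745] [ 0.3747 -0.336   0.1732] [ 0.3932 -0.3113  0.2098]
scene 1 75 [ 0.4899 -0.3427  0.1921] [ 0.4835 -0.3521  0.1754] [ 0.481  -0.3527  0.1739] [ 0.5019 -0.326   0.2084]
[ 0.44158104 -0.33075823  0.15176786]
```

Both cameras put the fingertips at z≈0.174, while the reported TCP is at 0.150. The real tips therefore sit about 22 mm above the reported TCP, which explains the slip. I'll descend with that offset and check before closing.

Request:
arm_command(fingers=[-1,-1,-1,-1,-1,-1,-1], travel=[[-0.001,0,0.015],[-0.001,0,0.03],[-0.001,0,0.045],[-0.001,0,0.06],[-0.001,0,0.07],[-0.001,0,0.07],[-0.001,0,0.07]], dr=[[0,0,0],[0,0,0],[0,0,0],[0,0,0],[0,0,0],[0,0,0],[0,0,0]])

```text
time: 8.25
tool_pos: [0.4408, -0.3313, 0.0805]
tool_rot: [3.141, 0.001, 1.414]
contact_force: [0.1, -0.7, -0.6]
opening: 0.0917
grip_force: 0.0
```

```bash
cat >tips.py <<'E'
from h import *
def tips(zmin=.1,zmax=.15):
  s=observe(); print(s['tool_pos'],s['contact_force'],s['opening'],s['grip_force'])
  R=Ro.from_euler('xyz',s['tool_rot']).as_matrix()
  for n in ['side','scene']:
    c=read_camera(n); P=cloud(c); L=(P-s['tool_pos'])@R; h=s['opening']/2
    for sg in (-1,1):
        m=(c['z_map']>0)&(abs(L[...,0])<.025)&(sg*L[...,1]>h-.006)&(sg*L[...,1]<h+.028)&(L[...,2]>-.07)&(L[...,2]<.01)
        if m.sum(): print(n,sg,m.sum(),'tool xyz med',np.median(L[m],0).round(4),'end',np.percentile(L[m][:,2],[90,97,100]).round(4))
E
python3 -c "
from tips import *
tips()"

```

```text
[ 0.44078459 -0.33127652  0.08045468] [ 0.14296495 -0.72770242 -0.60503998] 0.09165788386183985 0.0
side -1 50 tool xyz med [-0.0109 -0.0518 -0.0509] end [-0.0336 -0.0275 -0.0254]
side 1 47 tool xyz med [-0.0115  0.0571 -0.0507] end [-0.0321 -0.0274 -0.0241]
scene -1 74 tool xyz med [-0.0083 -0.0616 -0.0489] end [-0.034  -0.0277 -0.0254]
scene 1 89 tool xyz med [-0.0087  0.0488 -0.0473] end [-0.0285 -0.0256 -0.0238]
```

Request:
arm_command(fingers=[-1,-1,1,1,1,1,1,1], travel=[[0,0,0.005],[0,0,0.005],[0,0,0.005],[0,0,0.005],[0,0,0.005],[0,0,0.005],[0,0,0.005],[0,0,0.005]], dr=[[0,0,0],[0,0,0],[0,0,0],[0,0,0],[0,0,0],[0,0,0],[0,0,0],[0,0,0]], squeeze=30)

```text
time: 9.02
tool_pos: [0.4404, -0.3311, 0.0747]
tool_rot: [3.141, -0.0, 1.414]
contact_force: [0.7, -0.1, -0.0]
opening: 0.0564
grip_force: 0.0
```

Request:
arm_command(fingers=[1,1,1,1,1,1,1,1], travel=[[0,0,0],[0,0,0],[0,0,0],[0,0,0],[0,0,0],[0,0,0],[0,0,0],[0,0,0]], dr=[[0,0,0],[0,0,0],[0,0,0],[0,0,0],[0,0,0],[0,0,0],[0,0,0],[0,0,0]])

```text
time: 9.68
tool_pos: [0.4405, -0.3311, 0.0747]
tool_rot: [3.141, 0.0, 1.414]
contact_force: [0.0, -0.2, -0.7]
opening: 0.0078
grip_force: 30.0
```

Gripped: opening 7.8 mm at 30 N. Lift.

Request:
arm_command(fingers=[1,1,1,1,1,1,1,1], travel=[[0,0,-0.015],[0,0,-0.03],[0,0,-0.055],[0,0,-0.08],[0,0,-0.11],[0,0,-0.14],[0,0,-0.17],[0,0,-0.17]], dr=[[0,0,0],[0,0,0],[0,0,0],[0,0,0],[0,0,0],[0,0,0],[0,0,0],[0,0,0]])

```text
time: 10.35
tool_pos: [0.4422, -0.3328, 0.2509]
tool_rot: [3.133, 0.006, 1.414]
contact_force: [0.5, 0.5, 0.2]
opening: 0.0074
grip_force: 30.0
```

```bash
python3 -c "
from h import *
go([.434,.15,.245],180+102.6-180)
print(observe()['grip_force'])"
```

```text
pos [ 0.4422 -0.3328  0.2509] yaw [179.5    0.35  81.02] F [0.52 0.51 0.17] t 10.35 open 0.0074
travel [ 0.4756 -0.0834  0.0022] dr [  0.42   0.44 -21.57]
29.96884971857071
```

Request:
arm_command(fingers=[1,1,1,1,1,1,1,1], travel=[[0.3,-0.04,0],[0.3,-0.04,0],[0.3,-0.04,0],[0.3,-0.04,0],[0.3,-0.04,0],[0.3,-0.04,0],[0.3,-0.04,0],[0.3,-0.04,0]], dr=[[0,0,-3],[0,0,-6],[0,0,-9],[0,0,-12],[0,0,-15],[0,0,-18],[0,0,-21.6],[0,0,-21.6]])

```text
time: 11.02
tool_pos: [0.4466, -0.0236, 0.2442]
tool_rot: [-3.141, -0.003, 1.798]
contact_force: [-0.8, -0.9, -2.0]
opening: 0.0077
grip_force: 30.0
```

```bash
python3 -c "
from h import *
go([.45,.17,.245],102.6)"
```

```text
pos [ 0.4466 -0.0236  0.2442] yaw [-1.7998e+02 -1.5000e-01  1.0301e+02] F [-0.83 -0.86 -2.04] t 11.0167 open 0.0077
travel [ 0.1878  0.0469 -0.0003] dr [-0.02 -0.15  0.41]
```

Request:
arm_command(fingers=[1,1,1,1,1,1,1], travel=[[0.19,0.047,0],[0.19,0.047,0],[0.19,0.047,0],[0.19,0.047,0],[0.19,0.047,0],[0.19,0.047,0],[0.19,0.047,0]], dr=[[0,0,0.4],[0,0,0.4],[0,0,0.4],[0,0,0.4],[0,0,0.4],[0,0,0.4],[0,0,0.4]])

```text
time: 11.6
tool_pos: [0.4516, 0.1682, 0.2438]
tool_rot: [-3.14, 0.0, 1.787]
contact_force: [0.3, -0.1, -2.1]
opening: 0.0075
grip_force: 30.0
```

```bash
python3 -c "
from h import *
go([.434,.304,.245],102.6)
c=read_camera('wrist'); np.save('pics/w3.npy',c,allow_pickle=True)
P=cloud(c); ok=c['z_map']>0
def st(n,m):
    p=P[m]
    if len(p)<5: print(n,len(p)); return
    r=cv2.minAreaRect((p[:,:2]*1000).astype(np.float32)); print(n,len(p),p.mean(0).round(4),p.min(0).round(4),p.max(0).round(4),np.round(r[0],1),np.round(r[1],1),round(r[2],1))
n=ok&(abs(P[...,0]-.434)<.06)&(P[...,1]>.16)&(P[...,1]<.45)
st('bar',n&(P[...,2]>.1)&(P[...,2]<.13))
st('feet',n&(P[...,2]>.003)&(P[...,2]<.02))
cv2.imwrite('pics/h.png',c['color'])"
```

```text
pos [0.4516 0.1682 0.2438] yaw [-1.7992e+02  2.0000e-02  1.0238e+02] F [ 0.27 -0.1  -2.07] t 11.6 open 0.0075
travel [ 0.1365  0.012  -0.0012] dr [-0.08  0.02 -0.22]
bar 2378 [0.4438 0.2729 0.1168] [0.4232 0.207  0.1048] [0.4673 0.3338 0.1211] [445.  270.7] [ 19.4 127.7] 12.6
feet 1089 [0.4513 0.221  0.0103] [0.3786 0.1827 0.003 ] [0.4939 0.3694 0.0188] [435.7 275.4] [114.4 185.9] 1.8
```

View pics/h.png

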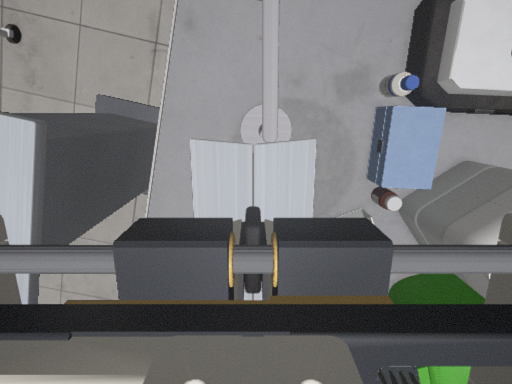

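The wrist view shows the cover held straight at (253,170). The bar runs from (270,0) to (270,140) with its post foot at (266,127). The bar middle is about (0.437, 0.302) at 102.6°. I'll move over it.

Request:
arm_command(fingers=[1,1,1,1,1,1], travel=[[0.134,0.014,0],[0.134,0.014,0],[0.134,0.014,0],[0.134,0.014,0],[0.134,0.014,0],[0.134,0.014,0]], dr=[[0,0,-0.2],[0,0,-0.2],[0,0,-0.2],[0,0,-0.2],[0,0,-0.2],[0,0,-0.2]])

```text
time: 12.15
tool_pos: [0.4376, 0.2999, 0.2442]
tool_rot: [-3.141, 0.001, 1.787]
contact_force: [-1.1, 0.7, -1.0]
opening: 0.0078
grip_force: 30.0
```

```bash
python3 -c "
from h import *
go([.437,.302,.112],102.6)"
```

```text
pos [0.4376 0.2999 0.2442] yaw [-1.7995e+02  6.0000e-02  1.0240e+02] F [-1.08  0.74 -1.  ] t 12.15 open 0.0078
travel [0.0024 0.     0.1322] dr [-0.05  0.06 -0.2 ]
```

Request:
arm_command(fingers=[1,1,1,1,1,1,1,1], travel=[[0.002,0,0.03],[0.002,0,0.06],[0.002,0,0.08],[0.002,0,0.1],[0.002,0,0.115],[0.002,0,0.125],[0.002,0,0.132],[0.002,0,0.132]], dr=[[0,0,0],[0,0,0],[0,0,0],[0,0,0],[0,0,0],[0,0,0],[0,0,0],[0,0,0]])

```text
time: 12.82
tool_pos: [0.4368, 0.3016, 0.1117]
tool_rot: [-3.14, 0.001, 1.786]
contact_force: [-0.1, 1.4, -1.4]
opening: 0.0077
grip_force: 30.0
```

Request:
arm_command(fingers=[1,1,1,1], travel=[[0,0,0.003],[0,0,0.005],[0,0,0.006],[0,0,0.006]], dr=[[0,0,0],[0,0,0],[0,0,0],[0,0,0]])

```text
time: 13.15
tool_pos: [0.4375, 0.3032, 0.1073]
tool_rot: [3.14, -0.0, 1.788]
contact_force: [1.2, 0.0, -0.6]
opening: 0.0078
grip_force: 30.0
```

Request:
arm_command(fingers=[1,1,1], travel=[[0,0,0.002],[0,0,0.003],[0,0,0.003]], dr=[[0,0,0],[0,0,0],[0,0,0]])

```text
time: 13.4
tool_pos: [0.4385, 0.3037, 0.106]
tool_rot: [3.137, -0.001, 1.788]
contact_force: [-0.2, -1.7, 11.3]
opening: 0.008
grip_force: 30.0
```

```bash
python3 -c "
from h import *
print(observe()['contact_force'])
c=read_camera('scene'); P=cloud(c); z=c['z_map']
n=(z>0)&(abs(P[...,0]-.437)<.06)&(abs(P[...,1]-.302)<.07)&(P[...,2]>.06)&(P[...,2]<.15)
print(P[n].min(0),P[n].max(0))
cv2.imwrite('pics/i.png',cv2.resize(c['color'][110:210,90:220],(780,600),interpolation=cv2.INTER_CUBIC))"
```

```text
[-0.15003618 -1.69224378 11.31939213]
[0.38717209 0.23210807 0.07575936] [0.46384587 0.37055063 0.14954246]
```

View pics/i.png

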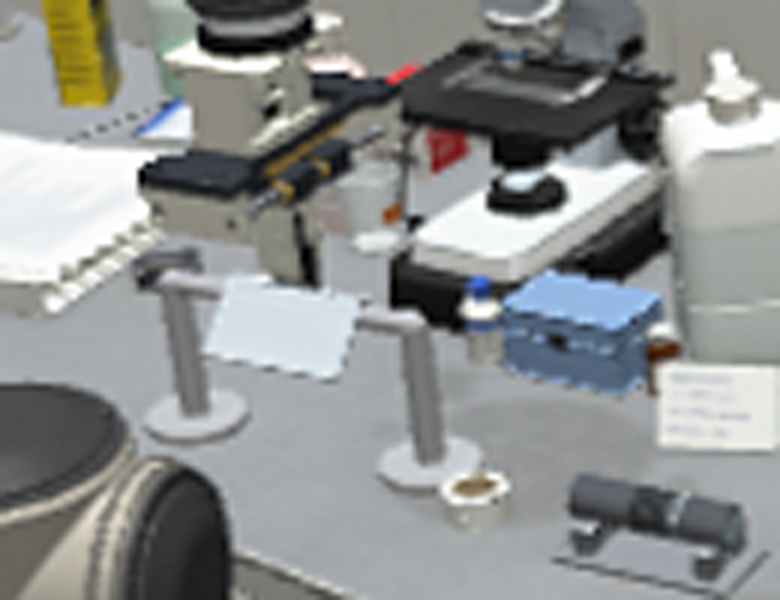

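The cover is astride the bar at (283,325), between the posts and seated at the expected height with 11 N. Release and retreat upward.

Request:
arm_command(fingers=[1,-1,-1,-1,-1,-1,-1,-1], travel=[[0,0,-0.002],[0,0,-0.002],[0,0,-0.002],[0,0,-0.002],[0,0,-0.002],[0,0,-0.002],[0,0,-0.002],[0,0,-0.002]], dr=[[0,0,0],[0,0,0],[0,0,0],[0,0,0],[0,0,0],[0,0,0],[0,0,0],[0,0,0]])

```text
time: 14.12
tool_pos: [0.4368, 0.3031, 0.1055]
tool_rot: [-3.141, 0.0, 1.788]
contact_force: [-0.2, -0.3, -0.1]
opening: 0.0499
grip_force: 0.0
```

Request:
arm_command(fingers=[-1,-1,-1,-1,-1,-1,-1,-1], travel=[[0,0,-0.02],[0,0,-0.05],[0,0,-0.08],[0,0,-0.11],[0,0,-0.14],[0,0,-0.14],[0,0,-0.14],[0,0,-0.14]], dr=[[0,0,0],[0,0,0],[0,0,0],[0,0,0],[0,0,0],[0,0,0],[0,0,0],[0,0,0]])

```text
time: 14.78
tool_pos: [0.4364, 0.3029, 0.2449]
tool_rot: [-3.141, 0.0, 1.788]
contact_force: [1.0, -0.6, -1.6]
opening: 0.0917
grip_force: 0.0
```

```bash
cat >bar.py <<'E'
from h import *
c=read_camera('wrist'); P=cloud(c); z=c['z_map']
def st(n,m):
    p=P[m]
    if len(p)<5: print(n,len(p)); return
    r=cv2.minAreaRect((p[:,:2]*1000).astype(np.float32)); print(n,len(p),p.mean(0).round(4),p.min(0).round(4),p.max(0).round(4),np.round(r[0],1),np.round(r[1],1),round(r[2],1))
n=(z>0)&(abs(P[...,0]-.437)<.07)&(abs(P[...,1]-.302)<.08)
st('roof',n&(P[...,2]>.06)&(P[...,2]<.131))
st('fin',n&(P[...,2]>.145)&(P[...,2]<.16))
go([.4567,.0135,.22],102.5)
E
python3 bar.py
```

```text
roof 7280 [0.4374 0.3069 0.1067] [0.3874 0.229  0.0817] [0.4902 0.382  0.1307] [437.2 307.3] [ 83.5 156.6] 12.7
fin 350 [0.4357 0.3024 0.1553] [0.4289 0.2836 0.1453] [0.4432 0.3193 0.1577] [435.9 301.3] [ 7.4 36.1] 12.4
pos [0.4362 0.3027 0.2443] yaw [-1.7986e+02  3.0000e-02  1.0242e+02] F [-0.75 -0.02 -0.51] t 14.8333 open 0.0917
travel [-0.2869 -0.0421  0.0246] dr [-0.14  0.03 -0.08]
```

The cover hangs free: fin at (0.436, 0.301), level, ridge 102.4°. Next the barrel.

Request:
arm_command(fingers=[-1,-1,-1,-1,-1,-1,-1,-1], travel=[[-0.24,-0.035,0],[-0.24,-0.035,0],[-0.24,-0.035,0],[-0.24,-0.035,0],[-0.24,-0.035,0],[-0.24,-0.035,0],[-0.24,-0.035,0],[-0.24,-0.035,0]], dr=[[0,0,0],[0,0,0],[0,0,0],[0,0,0],[0,0,0],[0,0,0],[0,0,0],[0,0,0]])

```text
time: 15.5
tool_pos: [0.4538, 0.0597, 0.2444]
tool_rot: [-3.139, -0.001, 1.783]
contact_force: [-0.9, 0.1, 0.8]
opening: 0.0918
grip_force: 0.0
```

```bash
python3 -c "
from h import *
c=read_camera('wrist'); P=cloud(c); z=c['z_map']
m=(z>0)&(P[...,2]>.033)&(P[...,2]<.055)&(abs(P[...,0]-.457)<.05)&(abs(P[...,1]-.0135)<.08)
print(m.sum(),cv2.minAreaRect((P[m][:,:2]*1000).astype(np.float32)),P[m][:,2].max())
go([.4567,.0135,.1],102.5)
c=read_camera('scene'); P=cloud(c); z=c['z_map']
for a in (-.40,-.38,-.36,-.34,-.32,-.30,-.28,-.26):
    m=(z>0)&(abs(P[...,1]-a)<.01)&(P[...,2]>.08)&(P[...,2]<.19)&(P[...,0]>.49)&(P[...,0]<.7)
    if m.sum()>3: i=P[m][:,0].argmin(); print(a,m.sum(),P[m][i].round(3))
m=(z>0)&(abs(P[...,1]+.33)<.09)&(abs(P[...,0]-.44)<.06)&(P[...,2]>.05)&(P[...,2]<.07)
print('saddles',m.sum(),cv2.minAreaRect((P[m][:,:2]*1000).astype(np.float32)))
"
```

```text
1905 ((456.6471252441406, 13.802207946777344), (29.885456085205078, 110.25980377197266), 12.51134967803955) 0.052019003152516126
pos [0.4538 0.0609 0.2446] yaw [-1.7988e+02 -7.0000e-02  1.0231e+02] F [ 0.03 -0.05  0.06] t 15.55 open 0.0916
travel [-0.0471 -0.007   0.1445] dr [-0.12 -0.07 -0.19]
-0.4 159 [ 0.552 -0.402  0.102]
-0.38 173 [ 0.533 -0.383  0.081]
-0.36 156 [ 0.535 -0.37   0.084]
-0.34 158 [ 0.548 -0.342  0.097]
-0.32 154 [ 0.546 -0.323  0.104]
-0.3 170 [ 0.545 -0.299  0.092]
-0.28 170 [ 0.543 -0.284  0.1  ]
-0.26 190 [ 0.544 -0.266  0.15 ]
saddles 140 ((441.5412902832031, -324.9241943359375), (104.1508560180664, 65.36355590820312), 80.40177917480469)
```

Request:
arm_command(fingers=[-1,-1,-1,-1,-1,-1,-1,-1], travel=[[-0.04,-0.006,0.02],[-0.047,-0.007,0.06],[-0.047,-0.007,0.1],[-0.047,-0.007,0.14],[-0.047,-0.007,0.17],[-0.047,-0.007,0.2],[-0.047,-0.007,0.225],[-0.047,-0.007,0.225]], dr=[[0,0,-0.2],[0,0,-0.2],[0,0,-0.2],[0,0,-0.2],[0,0,-0.2],[0,0,-0.2],[0,0,-0.2],[0,0,-0.2]])

```text
time: 16.27
tool_pos: [0.454, 0.0158, 0.0164]
tool_rot: [-3.133, -0.004, 1.793]
contact_force: [-1.6, -0.6, 0.4]
opening: 0.0913
grip_force: 0.0
```

```bash
python3 -c "
from tips import *
tips()
go([.4567,.0137,-.005],102.5)"
```

```text
[0.45398505 0.01577648 0.01639176] [-1.64485568 -0.60921532  0.43343904] 0.0913409146041929 0.0
side -1 30 tool xyz med [-0.0129 -0.0538 -0.0518] end [-0.0346 -0.0296 -0.0263]
side 1 41 tool xyz med [-0.0115  0.0519 -0.0502] end [-0.0292 -0.0237 -0.0222]
scene -1 68 tool xyz med [-0.0068 -0.0598 -0.0514] end [-0.0327 -0.0263 -0.0223]
scene 1 70 tool xyz med [-0.0076  0.05   -0.048 ] end [-0.0286 -0.0238 -0.0226]
pos [0.4572 0.015  0.0203] yaw [-1.7989e+02 -5.0000e-02  1.0274e+02] F [ 1.39 -0.42  0.49] t 16.3667 open 0.0917
travel [-0.0012 -0.0007  0.0253] dr [-0.11 -0.05  0.24]
```

Request:
arm_command(fingers=[-1,-1,-1,-1,1,1,1,1], travel=[[-0.001,0,0.01],[-0.001,0,0.02],[-0.001,0,0.026],[-0.001,0,0.026],[-0.001,0,0.026],[-0.001,0,0.026],[-0.001,0,0.026],[-0.001,0,0.026]], dr=[[0,0,0],[0,0,0],[0,0,0],[0,0,0],[0,0,0],[0,0,0],[0,0,0],[0,0,0]], squeeze=45)

```text
time: 17.03
tool_pos: [0.4582, 0.0128, -0.0048]
tool_rot: [3.141, 0.0, 1.791]
contact_force: [-0.8, 0.2, 0.0]
opening: 0.0693
grip_force: 0.0
```

Request:
arm_command(fingers=[1,1,1,1,1,1,1,1], travel=[[0,0,0],[0,0,0],[0,0,0],[0,0,0],[0,0,0],[0,0,0],[0,0,0],[0,0,0]], dr=[[0,0,0],[0,0,0],[0,0,0],[0,0,0],[0,0,0],[0,0,0],[0,0,0],[0,0,0]])

```text
time: 17.7
tool_pos: [0.4584, 0.0128, -0.0053]
tool_rot: [3.14, 0.0, 1.791]
contact_force: [1.4, 0.7, -1.1]
opening: 0.029
grip_force: 45.0
```

Request:
arm_command(fingers=[1,1,1,1,1,1,1,1], travel=[[0,0,-0.015],[0,0,-0.03],[0,0,-0.055],[0,0,-0.085],[0,0,-0.115],[0,0,-0.145],[0,0,-0.175],[0,0,-0.205]], dr=[[0,0,0],[0,0,0],[0,0,0],[0,0,0],[0,0,0],[0,0,0],[0,0,0],[0,0,0]])

```text
time: 18.37
tool_pos: [0.4568, 0.0129, 0.2008]
tool_rot: [-3.14, -0.001, 1.791]
contact_force: [0.9, -1.0, -2.3]
opening: 0.0287
grip_force: 45.0
```

Request:
arm_command(fingers=[1,1,1,1,1,1,1,1], travel=[[-0.27,-0.06,-0.03],[-0.27,-0.06,-0.03],[-0.27,-0.06,-0.03],[-0.27,-0.06,-0.03],[-0.27,-0.06,-0.03],[-0.27,-0.06,-0.03],[-0.27,-0.06,-0.03],[-0.27,-0.06,-0.03]], dr=[[0,0,3],[0,0,6],[0,0,9],[0,0,12],[0,0,15],[0,0,18],[0,0,21.5],[0,0,21.5]])

```text
time: 19.03
tool_pos: [0.4574, -0.269, 0.2292]
tool_rot: [-3.141, 0.002, 1.408]
contact_force: [-1.4, 0.5, -1.5]
opening: 0.029
grip_force: 45.0
```

```bash
cat > v.py <<'E'
from h import *
print(observe()['grip_force'],observe()['opening'])
c=read_camera('wrist'); P=cloud(c); z=c['z_map']
m=(z>0)&(abs(P[...,0]-.44)<.06)&(abs(P[...,1]+.33)<.09)
def st(n,m):
    p=P[m]
    if len(p)<5: print(n,len(p)); return
    r=cv2.minAreaRect((p[:,:2]*1000).astype(np.float32)); print(n,len(p),p.mean(0).round(4),np.round(r[0],1),np.round(r[1],1),round(r[2],1))
st('saddle tops',m&(abs(P[...,2]-.06)<.004))
st('base',m&(abs(P[...,2]-.012)<.004))
s=observe(); R=Ro.from_euler('xyz',s['tool_rot']).as_matrix(); L=(P-s['tool_pos'])@R
k=(z>0)&(abs(L[...,0])<.075)&(abs(L[...,1])<.02)&(L[...,2]>-.06)&(L[...,2]<-.015)
p=L[k]; r=cv2.minAreaRect((p[:,:2]*1000).astype(np.float32)); print('barrel in tool',k.sum(),p.min(0),p.max(0),r)
go([.4418,-.327,.15],81)
E
python3 v.py; python3 -c "
from h import *
c=read_camera('wrist');cv2.imwrite('pics/j.png',c['color'])"
```

```text
44.9993097782135 0.028987618225362166
saddle tops 0
base 118 [ 0.4079 -0.2957  0.0125] [ 407.7 -296.3] [77.3  2.9] 80.5
barrel in tool 9065 [-0.03209175 -0.01999976 -0.059832  ] [ 0.05333593  0.01997049 -0.0228642 ] ((11.068439483642578, -0.1647663116455078), (39.926483154296875, 85.16897583007812), 87.91777038574219)
pos [ 0.4574 -0.2661  0.2288] yaw [-1.7991e+02 -3.0000e-02  8.0880e+01] F [-0.8  -0.4  -2.46] t 19.0833 open 0.0289
travel [-0.0627 -0.0056  0.0787] dr [-0.09 -0.03 -0.12]
```

View pics/j.png

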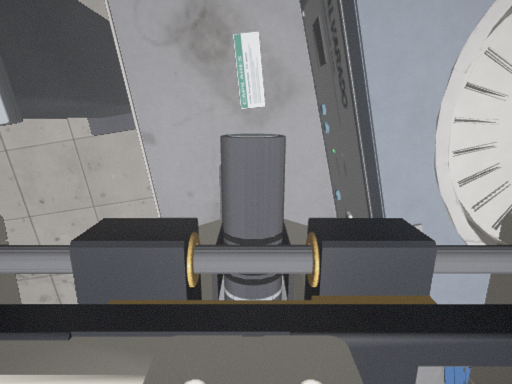

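The barrel end is at (253,137), held straight and centred. I'll lean the gripper 6° away from the centrifuge about the barrel axis, which is harmless for a cylinder, and go over the V.

```bash
cat >> h.py <<'E'
def bgo(B,yaw=81,tilt=-6,b=(-.0017,0,-.039)):
    s=observe(); R=Ro.from_euler('xyz',s['tool_rot']).as_matrix()
    T=(Ro.from_euler('xyz',[np.pi,0,np.radians(yaw)])*Ro.from_euler('x',tilt,degrees=True)).as_matrix()
    print('barrel now',(s['tool_pos']+R@np.array(b)).round(4),'F',s['contact_force'].round(2),'t',s['time'],'grip',s['grip_force'].round(1))
    print('travel',(R.T@(np.array(B)-T@np.array(b)-s['tool_pos'])).round(4),'dr',Ro.from_matrix(R.T@T).as_rotvec(degrees=True).round(2))
E
python3 -c "
from h import *
bgo([.4418,-.327,.12])"
```

```text
Traceback (most recent call last):
  File "h.py", line 20, in bgo
    print('barrel now',(s['tool_pos']+R@np.array(b)).round(4),'F',s['contact_force'].round(2),'t',s['time'],'grip',s['grip_force'].round(1))
                                                                                                                   ^^^^^^^^^^^^^^^^^^^^^
AttributeError: 'float' object has no attribute 'round'
```

```bash
sed -i "s/s\['grip_force'\].round(1)/s['grip_force']/" h.py; python3 -c "
from h import *
bgo([.4418,-.327,.12])"
```

```text
barrel now [ 0.4572 -0.2659  0.2677] F [-0.06  0.74 -2.23] t 19.1333 grip 44.999279379844666
travel [-0.063  -0.0012  0.1474] dr [-6.12 -0.09  0.02]
```

Request:
arm_command(fingers=[1,1,1,1,1,1,1,1], travel=[[-0.03,-0.001,0],[-0.06,-0.001,0.01],[-0.063,-0.001,0.04],[-0.063,-0.001,0.08],[-0.063,-0.001,0.11],[-0.063,-0.001,0.135],[-0.063,-0.001,0.147],[-0.063,-0.001,0.147]], dr=[[-2,0,0],[-4,0,0],[-6,0,0],[-6,0,0],[-6,0,0],[-6,0,0],[-6,0,0],[-6,0,0]])

```text
time: 19.8
tool_pos: [0.4459, -0.3222, 0.0792]
tool_rot: [3.043, -0.005, 1.418]
contact_force: [-0.5, 0.6, -1.0]
opening: 0.029
grip_force: 45.0
```

```bash
python3 -c "
from h import *
c=read_camera('side');cv2.imwrite('pics/k.png',cv2.resize(c['color'][140:260,190:370],(780,520),interpolation=cv2.INTER_CUBIC))
bgo([.4418,-.327,.068])"
```

```text
barrel now [ 0.4428 -0.3246  0.1201] F [ 0.01 -0.16 -1.41] t 19.85 grip 44.999141693115234
travel [-0.0028 -0.0057  0.0517] dr [-0.19 -0.19  0.23]
```

View pics/k.png

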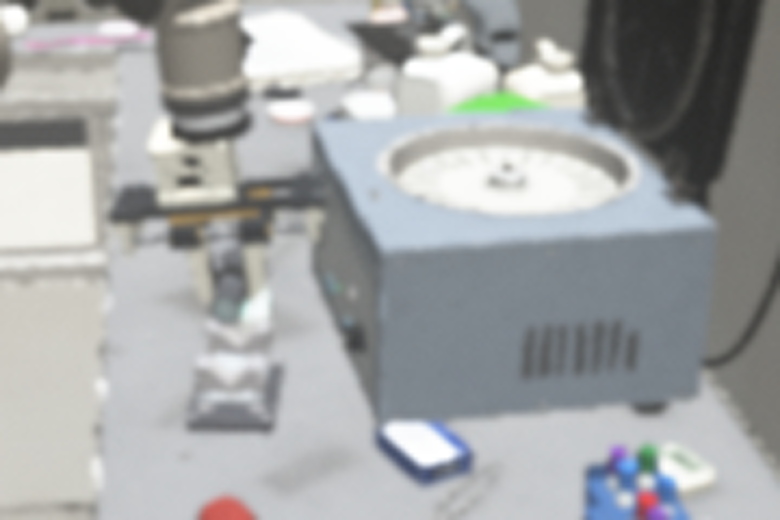

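I've now viewed eleven pictures, one over the limit of ten, so I'll work from numbers only from here. This last one shows the gripper leaning clear of the centrifuge, with the barrel at (230,280) above the V at (238,370). Lower it to just above the seat.

Request:
arm_command(fingers=[1,1,1,1,1,1,1], travel=[[-0.003,-0.001,0.01],[-0.003,-0.002,0.02],[-0.003,-0.003,0.03],[-0.003,-0.005,0.04],[-0.003,-0.006,0.05],[-0.003,-0.006,0.05],[-0.003,-0.006,0.05]], dr=[[0,0,0],[0,0,0],[0,0,0],[0,0,0],[0,0,0],[0,0,0],[0,0,0]])

```text
time: 20.43
tool_pos: [0.446, -0.3284, 0.0315]
tool_rot: [3.038, -0.001, 1.416]
contact_force: [0.1, 0.0, -1.3]
opening: 0.0288
grip_force: 45.0
```

```bash
cat > sp.py <<'E'
from h import *
bgo([.4418,-.327,.058])
for n in ['side','scene']:
    c=read_camera(n); P=cloud(c); z=c['z_map']
    m=(z>0)&(abs(P[...,0]-.442)<.05)&(P[...,1]<-.345)&(P[...,1]>-.40)&(P[...,2]>.02)&(P[...,2]<.1)
    p=P[m]; h=p[p[:,2]>.066]; g=c['color'][m]
    print(n,'top',np.sort(p[:,2])[-5:].round(4),'hi pts',h.mean(0).round(4))
    side=p[(abs(abs((p-[.4418,-.327,0])@[.988,-.156,0])-.024)<.006)&(p[:,2]>.045)]
    print('saddle top z',len(side),np.percentile(side[:,2],[50,90]).round(4))
E
python3 sp.py
```

```text
barrel now [ 0.4417 -0.3295  0.0703] F [ 0.09  0.03 -1.34] t 20.4333 grip 44.99922037124634
travel [ 0.0024 -0.0015  0.0122] dr [-0.07 -0.08  0.1 ]
side top [0.0871 0.0898 0.0903 0.0946 0.0991] hi pts [ 0.4424 -0.3686  0.0791]
saddle top z 39 [0.0591 0.0876]
scene top [0.0864 0.0866 0.0889 0.0929 0.0958] hi pts [ 0.4309 -0.3669  0.0783]
saddle top z 47 [0.0556 0.0595]
```

Request:
arm_command(fingers=[1,1,1,1], travel=[[0.002,-0.0005,0.003],[0.002,-0.0005,0.005],[0.002,-0.0005,0.005],[0.002,-0.0005,0.005]], dr=[[0,0,0],[0,0,0],[0,0,0],[0,0,0]])

```text
time: 20.87
tool_pos: [0.4467, -0.3267, 0.0273]
tool_rot: [3.037, -0.0, 1.416]
contact_force: [-0.2, -0.1, -2.5]
opening: 0.029
grip_force: 45.0
```

Request:
arm_command(fingers=[1,1,1,1], travel=[[0,0,0.001],[0,0,0.002],[0,0,0.002],[0,0,0.002]], dr=[[0,0,0],[0,0,0],[0,0,0],[0,0,0]])

```text
time: 21.2
tool_pos: [0.4469, -0.3268, 0.0252]
tool_rot: [3.037, -0.0, 1.416]
contact_force: [-0.5, -0.6, -1.3]
opening: 0.0288
grip_force: 45.0
```

Request:
arm_command(fingers=[1,1,1,1], travel=[[0,0,0.001],[0,0,0.002],[0,0,0.002],[0,0,0.002]], dr=[[0,0,0],[0,0,0],[0,0,0],[0,0,0]])

```text
time: 21.53
tool_pos: [0.4474, -0.327, 0.0237]
tool_rot: [3.036, 0.0, 1.416]
contact_force: [-0.3, 1.1, 3.1]
opening: 0.029
grip_force: 45.0
```

Request:
arm_command(fingers=[1,1,1,1,1,1], travel=[[0,0,0.001],[0,0,0.002],[0,0,0.003],[0,-0.0005,0.004],[0,-0.0005,0.004],[0,-0.0005,0.004]], dr=[[0,0,0],[0,0,0],[0,0,0],[0,0,0],[0,0,0],[0,0,0]])

```text
time: 22.03
tool_pos: [0.4478, -0.3272, 0.0203]
tool_rot: [3.035, 0.001, 1.416]
contact_force: [-0.0, 2.2, 10.1]
opening: 0.0291
grip_force: 45.0
```

```bash
python3 sp.py
```

```text
barrel now [ 0.4434 -0.3282  0.059 ] F [-0.04  2.19 10.1 ] t 22.0333 grip 45.001872181892395
travel [ 0.001  -0.002   0.0008] dr [0.11 0.04 0.12]
side top [0.0763 0.0768 0.0818 0.0946 0.0992] hi pts [ 0.444  -0.3638  0.0726]
saddle top z 36 [0.0551 0.0745]
scene top [0.0744 0.0744 0.0747 0.0756 0.0758] hi pts [ 0.4337 -0.3639  0.0709]
saddle top z 42 [0.0528 0.0561]
```

Request:
arm_command(fingers=[1,1,1,1,1,1], travel=[[0,-0.0005,0.001],[0,-0.001,0.001],[0,-0.001,0.001],[0,-0.001,0.001],[0,-0.001,0.001],[0,-0.001,0.001]], dr=[[0,0,0],[0,0,0],[0,0,0],[0,0,0],[0,0,0],[0,0,0]])

```text
time: 22.63
tool_pos: [0.4472, -0.3272, 0.0195]
tool_rot: [3.034, 0.001, 1.416]
contact_force: [1.2, 2.6, 11.1]
opening: 0.0292
grip_force: 45.0
```

```bash
python3 sp.py; python3 -c "
from h import *
c=read_camera('scene'); P=cloud(c); z=c['z_map']
n=(z>0)&(abs(P[...,0]-.437)<.06)&(abs(P[...,1]-.302)<.08)
print('cover fin',P[n&(P[...,2]>.14)&(P[...,2]<.16)].mean(0).round(3), 'roof z',np.percentile(P[n&(P[...,2]>.06)][:,2],[1,90]).round(3))
c=read_camera('wrist'); P=cloud(c); s=observe(); R=Ro.from_euler('xyz',s['tool_rot']).as_matrix(); L=(P-s['tool_pos'])@R
k=(c['z_map']>0)&(abs(L[...,0])<.07)&(L[...,0]>.012)&(abs(L[...,1])<.02)&(L[...,2]>-.06)&(P[...,2]>.062)
p=P[k]; bins=np.arange(.014,.054,.008)
q=L[k]; w=[p[(q[:,0]>a)&(q[:,0]<a+.008)] for a in bins]
t=np.array([x[x[:,2]>np.percentile(x[:,2],80)].mean(0) for x in w if len(x)>9]); d=t[-1]-t[0]; print('crest',t.round(4),'yaw',np.degrees(np.arctan2(d[1],d[0])),'slope',d[2]/np.hypot(d[0],d[1]),'end',q[:,0].max())
"
```

```text
barrel now [ 0.4428 -0.3282  0.0583] F [ 1.21  2.55 11.13] t 22.6333 grip 45.002272725105286
travel [ 0.0011 -0.0013  0.0001] dr [0.16 0.06 0.12]
side top [0.0901 0.0908 0.0951 0.0989 0.0992] hi pts [ 0.4456 -0.3643  0.0737]
saddle top z 36 [0.0543 0.0748]
scene top [0.073  0.0733 0.0733 0.0754 0.0757] hi pts [ 0.4339 -0.3635  0.0699]
saddle top z 34 [0.0522 0.0554]
cover fin [0.435 0.299 0.148] roof z [0.078 0.135]
crest [[ 0.445  -0.3086  0.0742]
 [ 0.4463 -0.3006  0.0743]
 [ 0.4474 -0.2925  0.0743]
 [ 0.4487 -0.2849  0.0743]
 [ 0.45   -0.2769  0.0744]] yaw 81.01119422645075 slope 0.0058740647503416794 end 0.05610862516746273
```

The barrel is level at yaw 81°, the V has sunk about 4.5 mm, and the cover is still on the bar. Handing in.

Request:
arm_command(fingers=[1,1,1,1,1,1], travel=[[0,0,0],[0,0,0],[0,0,0],[0,0,0],[0,0,0],[0,0,0]], dr=[[0,0,0],[0,0,0],[0,0,0],[0,0,0],[0,0,0],[0,0,0]])

```text
time: 23.33
tool_pos: [0.4472, -0.3272, 0.0195]
tool_rot: [3.034, 0.001, 1.416]
contact_force: [-0.7, 2.7, 11.4]
opening: 0.0287
grip_force: 45.0
```

```bash
python3 -c "
from h import *
s=observe(); print(s['tool_pos'],s['contact_force'],s['grip_force'])
print(hand_in())"
```

```text
[ 0.44723296 -0.32723662  0.01950975] [-0.7258428   2.72088983 11.43624847] 45.002256631851196
the job is handed in; nothing more can be done
None
```

Job handed in at 23 s with no verdict returned: the cover hangs free on the bar and the barrel is held level in the V, pressed down about 4.5 mm by my measurement; the first cover grasp slipped and was redone, and I viewed 11 pictures against the limit of 10.

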